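Nest the tapered filings pot in its bench holder

ROBOT

A 6-joint arm with a two-finger parallel gripper is mounted at the origin on the work surface. World frame = base frame: x ahead of the robot, y to its left, z up, the work surface at z = 0. Lengths are in m, angles in rad, forces in N, time in s.
With the tool pointing down it reaches from about 0.3 to 0.875 m from the base axis. Payload 4.2 kg.
Tool frame: the origin (TCP) lies between the finger pads; the fingertips stand 22 mm ahead of it and the grasp point (between the pads) lies 3 mm ahead of it (arm.nose_length is the z of the fingertips in the tool frame, in m); z points along the fingers, y is the line along which they close (so a half turn about z gives the same grasp; the last joint's range is limited). The gripper opens to 85 mm and grips with 20 to 120 N. Pads are 22 mm wide; open, the fingers measure 114 mm over their backs; the gripper's body (76 mm by 85 mm) begins 54 mm behind the grasp point. The pads swing forward as they close: fully open they stand 13 mm farther back than shut.
Start: joints at [-1.131, 0.32, 1.565, -0, 1.257, -0.02], TCP at [0.255, -0.515, 0.253] pointing down, gripper open.
Joint ranges: [-3.11, 3.11], [-0.84, 2.01], [0.21, 2.61], [-1.34, 4.49], [0.05, 2.63], [-2.56, 2.56]. Speed limits (rad/s): [2.57, 2.57, 3.14, 3.14, 3.14, 3.14].

INTERFACE

Orientations are given as a unit quaternion [x, y, z, w].
In Python, from station import monitor, camera, arm gives the robot as it stands.
- The arm moves only by the tool apply_moves, never from a script. Its argument "deltas" is a list of rows, each a list of 2 entries, a list of its own where there are three numbers: the shift along the tool's x, y, z in units of 25 mm (1.0 is 25 mm), then the turn, a rotation vector about the tool's x, y, z in units of 5 degrees (1.0 is 5 degrees). In form: [[[x, y, z], [rx, ry, rz]], ...]. A call has 1 to 5 rows; each row shifts and turns the commanded pose from where the row before left it, along the tool's axes as they then stand; what a row does not reach is not made up. A row lasts 1/8 s, in which the tool goes at most 62.5 mm and 10.7 degrees, less where a joint would pass 70% of its speed; a pose out of reach is approached as far as the arm can. A call is refused whole if a number of a shift passes 1 or a number of a turn 1, either way. A call with a gripper value outside its range is refused whole. "grip" is the finger opening in mm, from 0 to 85.4, set as the call begins (left out, the last holds). The fingers move at their own pace and stop on an object; "grip_force" is the grip in N (left out, the last holds). Time passes only in rows, so rows that do not move let the fingers close. It gives the time, the measured TCP pose, the force, the opening and the grip force at its end, in the units of the state.
- monitor.read_state(): the state, without advancing time (a new reading comes with each control period).
- camera(name): name is "scene" or "top" or "wrist"; returns a dict with "image" (480x640x3 uint8, red, green, blue), "depth" (480x640 float32, m along the optical axis (not along the pixel's ray), 0 where there is no reading), "K" (3x3 intrinsics, pixels), "rvec" (rotation vector, rad) and "tvec" (3), from world to camera coordinates, as OpenCV has them. Camera axes: x right, y down, z forward; pixel columns grow to the right and rows downward; lengths in m; the calibration is good to about 2 mm. A picture is of the moment at which its call begins.
- arm.job_done(): hands the job in; it is judged then, once.
The state is a dict: "t": time; "q": joint angles; "qvel": joint speeds; "joint_efforts": joint torques, N m; "tcp_pos": TCP position; "tool_rot": TCP orientation; "wrist_force": force on the tool from outside, world axes, zero at the start; "ft_torque": the same for the moment, N m; "opening": opening from 0.0 (shut) to 1.0 (fully open); "grip_force": force on a finger pad.
Only numpy, scipy, OpenCV 4.12 (cv2) and the standard library are available. Lean on these libraries where they do the work, as an engineer would, in place of code of your own. Each camera call takes 0.05 s, during which the arm holds its last target. There are 200 camera calls.

TASK

Pick up the round tapered pot with the lid by its handle and nest it upright in the tapered steel holder with the black rubber liner. Push it down lightly so that it stays in the liner with a gap of about 15 mm left between the underside of its lid and the holder's rim, never down to where the lid jams on the rim, then let go. Leave the square tin with the same handle alone.

Things in the scene. Friction and masses are not known exactly. Their poses are not given: they have to be found in the camera images.
- pot: The pot to nest: closed grey round tapered pot, about 0.18 kg, loose, upright. Origin: centre of its underside, z up. 40 mm across at the bottom, 48 at 4 mm height, widening to 76 at 70 mm. Fixed aluminium lid 96 mm across, 70 to 78 mm high; over it a black bridge handle: bar 68 mm along the pot's y, 12 mm thick along x, centred, 98 to 114 mm high, on two end posts, open below.
- holder: Where it goes: open tapered steel holder with a black rubber liner cup inside, fixed to the bench on a 110 mm square, 6 mm foot plate. Origin: centre of its underside, at bench height, z up. Rim 90 mm high, 92 mm across outside, 84 inside; 68 at the bottom. A 15 mm gap under the lid means the pot's underside is 35 mm above this origin.
- liner (a joint): How far (m) the liner cup in the holder is pushed down: 0 at the start, 0.033 at its stop. At 0 its lip (68 mm inside) is level with the rim and its floor, where the pot's underside rests, is 54 mm above the bench (gap under the lid 34 mm). About 6 N slides it down; it stays where left, no spring; the pot's weight does not move it. 15 mm gap = 0.019.
- tin: Bystander to leave alone: closed grey square tin, 80 mm wide, 70 mm high, with a square 88 mm lid (to 78 mm) and the same handle as the round pot, 0.3 kg, loose. Origin: centre of its underside, z up. (Not the holder either: a straight open steel cup, 86 mm across, 90 mm high, no liner, on a like foot plate.)
Things that resemble listed ones, but are neither listed nor needed, are in the scene too. What is shaped like the pot but blue, orange or turquoise is not meant.

How it is judged:
On the way, in this order (a step that is already met when the one before it is completed fails the run):
1. the tapered pot is brought into the holder's mouth in the gripper: its underside below the rim and at most 15 mm off the holder's axis (horizontal distance between pot and holder below 0.015 m and z of pot in the frame of holder below 0.085 m and contact force between the fingers and pot above 0.5 N), for 0.05 s.
2. the gripper pushes it down until the gap under the lid is less than 25 mm (z of pot in the frame of holder below 0.045 m and horizontal distance between pot and holder below 0.015 m and contact force between the fingers and pot above 0.5 N), for 0.05 s.
At the end, for the whole second after the job is handed in: The tapered pot stands in the holder, released and at rest, upright within 10 degrees, its underside's centre within 12 mm of the holder's axis, with a gap of 5 to 25 mm between the lid's underside and the holder's rim (z of pot in the frame of holder between 0.025 and 0.045 m and horizontal distance between pot and holder below 0.012 m and angle between pot's own z axis and vertical below 0.175 rad and linear speed of pot below 0.02 m/s); the robot touches nothing.
It fails at once if the pot is pushed until it jams (gap under the lid less than 2.5 mm) (z of pot in the frame of holder below 0.0225 m and horizontal distance between pot and holder below 0.03 m).
It fails at once if the pot is pressed or dropped hard on the holder or its liner (more than 40 N) (contact force between pot and holder above 40 N).
It fails at once if the square tin is moved by more than 30 mm (distance of tin from where it was at the start of the episode above 0.03 m).
It also fails if it takes over 42 s, if anything falls off the work surface, if the arm or the gripper's body presses on something with over 40 N, if the wrist force passes 120 N, or if a joint passes its speed limit or range.

## Working session

There is one attempt and no reset: what is moved stays moved. The work goes in short steps, Python scripts to look and compute and a tool call to move; the robot and the scene stay as the last step left them, time stands still between calls to the robot, and variables do not carry over. Pictures are saved under pics/ and viewed, at most 10 in all, crops included, and the job is handed in when it is done.

Besides the shell and the picture viewer there is one more tool, called after ">>>" in YAML: its name, and indented under it one key for each argument. apply_moves: Moves the arm, as the interface text tells. Its arguments: {"type":"object","properties":{"deltas":{"type":"array"},"grip":{"type":"number"},"grip_force":{"type":"number"}},"required":["deltas"]}

```bash
mkdir -p pics; cat > h.py <<'E'
import numpy as np, cv2
from station import monitor, camera, arm
def cloud(c):
    d=c["depth"];v,u=np.indices(d.shape);K=c["K"]
    P=np.stack([(u-K[0,2])*d/K[0,0],(v-K[1,2])*d/K[1,1],d],-1)
    R=cv2.Rodrigues(np.array(c["rvec"],float))[0]
    W=(P-np.array(c["tvec"]).ravel())@R
    W[d<=0]=np.nan
    return W
def snap(n,f):
    c=camera(n);cv2.imwrite(f,c["image"][:,:,::-1]);W=cloud(c);np.savez(f[:-4]+".npz",W=W,im=c["image"]);return c,W
E
python3 - <<'E'
from h import *
for n in("top","scene"):snap(n,f"pics/{n}0.png")
print(monitor.read_state())
E
```

```text
{'t': 0.1, 'q': array([-1.13098469e+00,  3.20258846e-01,  1.56553754e+00,  2.25488058e-05,
        1.25743219e+00, -1.99954848e-02]), 'qvel': array([ 0.00018645, -0.00145471, -0.00238168, -0.00157844,  0.00251798,
        0.00057778]), 'joint_efforts': array([ 4.85905707e-05, -4.16407943e+01, -2.34705180e+01, -4.26613803e-05,
        4.85113560e-03, -1.35993335e-05]), 'tcp_pos': array([ 0.25501387, -0.51492313,  0.25255615]), 'tool_rot': array([ 9.73688845e-01,  2.27880154e-01, -1.59951796e-04, -8.02243051e-04]), 'wrist_force': array([-0.16629344, -0.04439395,  0.44568715]), 'ft_torque': array([-0.02556309,  0.01337693,  0.04295998]), 'grip_force': 0.0, 'opening': 0.9983695806558622}
```

View pics/top0.png

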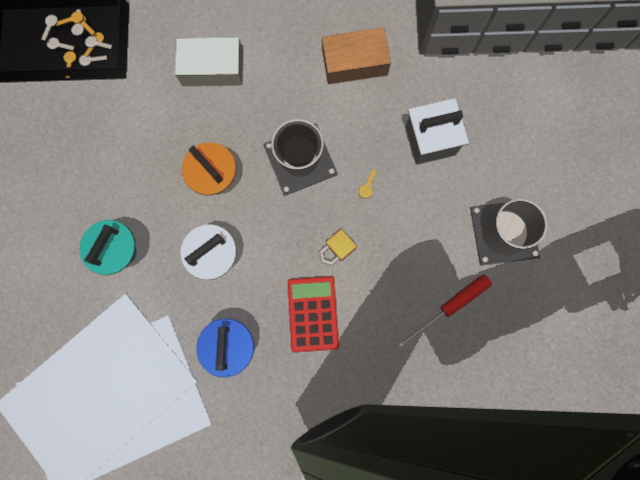

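View pics/scene0.png

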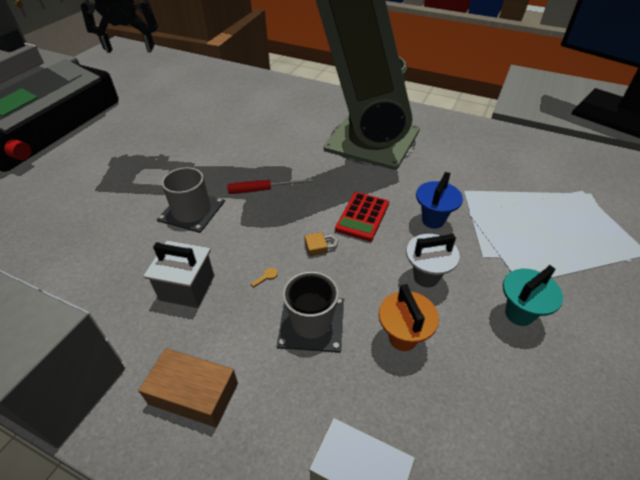

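The grey pot is at top-image (208,251), with its handle running from lower-left to upper-right. The lined holder is at (297,145), the square tin at (438,126), and the plain cup at (520,223).

```bash
python3 - <<'E'
from h import *
D=np.load("pics/top0.npz");W=D["W"];im=D["im"].astype(int)
v,u=np.indices(W.shape[:2]);z=W[...,2]
near=lambda a,b,r:(np.hypot(u-a,v-b)<r)
def circ(p):
    c,r=cv2.minEnclosingCircle(p[:,:2].astype(np.float32)*1000);return np.round(c,1),round(r,1)
m=near(208,251,34)
P=W[m&(z>.068)&(z<.09)];print("lid",circ(P),np.median(P[:,2]))
H=W[m&(z>.103)&(z<.13)];print("bar",len(H),cv2.minAreaRect((H[:,:2]*1000).astype(np.float32)),np.median(H[:,2]),H.mean(0))
c=H[:,:2].mean(0);_,_,V=np.linalg.svd(H[:,:2]-c);print("dir",np.degrees(np.arctan2(V[0,1],V[0,0])))
m=near(297,145,34)
P=W[m&(z>.083)&(z<.1)];print("rim",len(P),circ(P),np.median(P[:,2]))
e=cv2.fitEllipse((P[:,:2]*1000).astype(np.float32));print(e)
P=W[near(297,145,12)];print("floor",np.nanmedian(P[:,2]))
for n,a,b in(("or",208,168),("teal",107,247),("blue",225,348),("tin",438,126)):
    P=W[near(a,b,36)&(z>.068)];print(n,circ(P),P[:,2].max())
E
```

```text
lid (array([407.6, 262.3]), 48.1) 0.07735522165861558
bar 354 ((407.797607421875, 262.1914978027344), (13.295125007629395, 68.1744613647461), 36.64057922363281) 0.11288417995755429 [0.40734192 0.26145469 0.11229079]
dir 126.38478427015676
rim 748 (array([592. , 105.7]), 46.0) 0.08832976296027738
((591.0596923828125, 105.56513214111328), (81.81619262695312, 82.14828491210938), 75.23876953125)
floor 0.05350659097774966
or (array([556.3, 262.8]), 48.3) 0.11757858243696633
teal (array([410.3, 422. ]), 67.3) 0.17773179707870618
blue (array([246.1, 232.6]), 48.2) 0.11755384848829499
tin (array([ 621.4, -143.6]), 61.0) 0.11755476180227314
```

>>> apply_moves:
  deltas:
    - [[1, -1, 0], [0, 0, -0.6]]
    - [[1, -1, 0], [0, 0, -0.6]]
    - [[1, -1, 0], [0, 0, -0.6]]
    - [[1, -1, 0], [0, 0, -0.6]]
    - [[1, 0, 0], [0, 0, -0.6]]
  grip: 50

```text
t: 0.72
tcp_pos: [0.3087, -0.3609, 0.2531]
tool_rot: [0.935, 0.354, -0.0, -0.001]
wrist_force: [0.3, -1.0, 0.3]
opening: 0.586
grip_force: 0.0
```

>>> apply_moves:
  deltas:
    - [[1, 0, 0], [0, 0, -0.6]]
    - [[1, 0, 0], [0, 0, -0.6]]
    - [[1, 0, 0], [0, 0, -0.6]]
    - [[1, 0, 0], [0, 0, -0.6]]
    - [[1, 0, 0], [0, 0, -0.6]]

```text
t: 1.35
tcp_pos: [0.3941, -0.2704, 0.2529]
tool_rot: [0.881, 0.473, -0.0, -0.0]
wrist_force: [0.1, -1.0, 0.4]
opening: 0.586
grip_force: 0.0
```

>>> apply_moves:
  deltas:
    - [[1, 0, 0], [0, 0, -0.6]]
    - [[1, 0, 0], [0, 0, -0.6]]
    - [[1, 0, 0], [0, 0, -0.6]]
    - [[1, 0, 0], [0, 0, -0.6]]
    - [[1, 0, 0], [0, 0, -0.6]]

```text
t: 1.98
tcp_pos: [0.4517, -0.1599, 0.2529]
tool_rot: [0.812, 0.584, -0.0, -0.0]
wrist_force: [0.7, -0.5, -0.4]
opening: 0.582
grip_force: 0.0
```

>>> apply_moves:
  deltas:
    - [[1, 0, 0], [0, 0, -0.6]]
    - [[1, 0, 0], [0, 0, -0.6]]
    - [[1, 0, 0], [0, 0, -0.6]]
    - [[1, 0, 0], [0, 0, -0.6]]
    - [[1, 0, 0], [0, 0, -0.6]]

```text
t: 2.6
tcp_pos: [0.4788, -0.0383, 0.2529]
tool_rot: [0.729, 0.685, -0.0, -0.0]
wrist_force: [-0.1, 0.4, -0.1]
opening: 0.579
grip_force: 0.0
```

>>> apply_moves:
  deltas:
    - [[1, 0, 0], [0, 0, -0.6]]
    - [[1, 0, 0], [0, 0, -0.6]]
    - [[1, 0, 0], [0, 0, -0.6]]
    - [[1, 0, 0], [0, 0, -0.6]]
    - [[1, 0, 0], [0, 0, -0.6]]

```text
t: 3.22
tcp_pos: [0.4735, 0.0862, 0.2529]
tool_rot: [0.633, 0.774, -0.0, -0.0]
wrist_force: [0.0, -0.4, 0.3]
opening: 0.588
grip_force: 0.0
```

>>> apply_moves:
  deltas:
    - [[1, 0, 0], [0, 0, -0.6]]
    - [[1, 0, 0], [0, 0, -0.6]]
    - [[1, 0, 0], [0, 0, -0.6]]
    - [[1, 0, 0], [0, 0, -0.6]]
    - [[0, 0, 0], [0, 0, 0]]

```text
t: 3.85
tcp_pos: [0.446, 0.1823, 0.253]
tool_rot: [0.549, 0.836, -0.0, -0.0]
wrist_force: [-0.2, 1.1, -0.5]
opening: 0.583
grip_force: 0.0
```

```bash
cat > go.py <<'E'
import sys
from h import *
from scipy.spatial.transform import Rotation as Ro
def plan(x,y,z,yaw):
    s=monitor.read_state();R=Ro.from_quat(s["tool_rot"])
    d=R.inv().apply(np.array([x,y,z])-s["tcp_pos"])*40
    ty=R.apply([0,1,0]);a=np.degrees(np.arctan2(ty[1],ty[0]))
    print("t",s["t"],"tcp",s["tcp_pos"].round(4),"F",s["wrist_force"].round(1),"tilt",np.degrees(np.arccos(-R.apply([0,0,1])[2])).round(2))
    print("units",d.round(2),"turnz",round(-((yaw-a+90)%180-90)/5,2),"(shift in present axes)")
if __name__=="__main__":plan(*map(float,sys.argv[1:]))
E
python3 go.py .4077 .2622 .2 36.4
```

```text
t 3.85 tcp [0.446  0.1823 0.253 ] F [-0.2  1.1 -0.5] tilt 0.05
units [ 3.54 -0.13  2.12] turnz -2.59 (shift in present axes)
```

>>> apply_moves:
  deltas:
    - [[0.9, 0, 0.5], [0, 0, 0]]
    - [[0.9, 0, 0.5], [0, 0, 0]]
    - [[0.9, 0, 0.5], [0, 0, -0.6]]
    - [[0.84, -0.1, 0.6], [0, 0, -1]]
    - [[0, 0, 0], [0, 0, -1]]

```text
t: 4.47
tcp_pos: [0.4073, 0.2608, 0.1994]
tool_rot: [0.45, 0.893, -0.002, -0.001]
wrist_force: [1.2, -0.4, 1.1]
opening: 0.583
grip_force: 0.0
```

```bash
python3 - <<'E'
from h import *
snap("wrist","pics/w1.png")
E
python3 go.py .4077 .2622 .111 36.4
```

```text
t 4.525 tcp [0.4079 0.2606 0.1999] F [0.9 0.3 0.5] tilt 0.12
units [0.06 0.04 3.56] turnz 0.04 (shift in present axes)
```

View pics/w1.png

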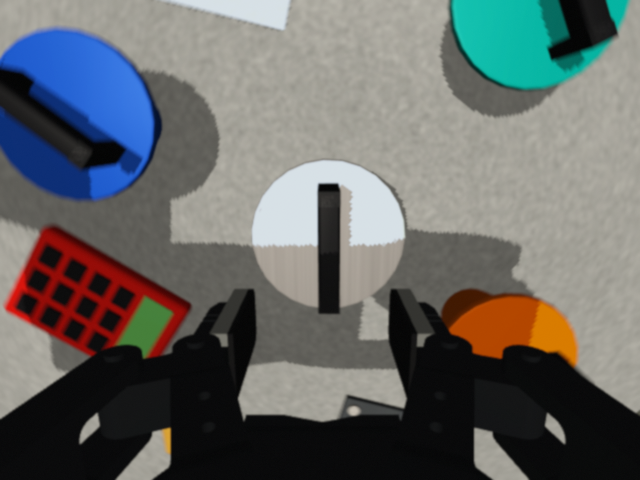

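The bar is upright in the wrist view at column 329, between the fingers (centre about 322), so it is aligned. I'll descend and grip.

>>> apply_moves:
  deltas:
    - [[0.06, 0.04, 0.9], [0, 0, 0]]
    - [[0, 0, 0.9], [0, 0, 0]]
    - [[0, 0, 0.9], [0, 0, 0]]
    - [[0, 0, 0.86], [0, 0, 0]]
    - [[0, 0, 0], [0, 0, 0]]

```text
t: 5.15
tcp_pos: [0.4077, 0.2617, 0.1106]
tool_rot: [0.452, 0.892, -0.002, -0.001]
wrist_force: [0.2, -1.3, -0.2]
opening: 0.59
grip_force: 0.0
```

>>> apply_moves:
  deltas:
    - [[0, 0, 0], [0, 0, 0]]
    - [[0, 0, 0], [0, 0, 0]]
    - [[0, 0, 0], [0, 0, 0]]
    - [[0, 0, 0], [0, 0, 0]]
    - [[0, 0, 0], [0, 0, 0]]
  grip: 0
  grip_force: 70

```text
t: 5.78
tcp_pos: [0.4091, 0.2634, 0.1129]
tool_rot: [0.451, 0.892, 0.001, 0.001]
wrist_force: [0.7, -0.2, 6.1]
opening: 0.123
grip_force: 70.9
```

>>> apply_moves:
  deltas:
    - [[0, 0, 0], [0, 0, 0]]
    - [[0, 0, -0.4], [0, 0, 0]]
    - [[0, 0, -0.8], [0, 0, 0]]
    - [[0, 0, -0.8], [0, 0, 0]]
    - [[0, 0, 0], [0, 0, 0]]

```text
t: 6.4
tcp_pos: [0.4087, 0.2633, 0.163]
tool_rot: [0.451, 0.892, 0.001, 0.001]
wrist_force: [-0.1, 0.4, -1.9]
opening: 0.129
grip_force: 69.8
```

```bash
python3 go.py .592 .1057 .235 36.4
```

```text
t 6.4 tcp [0.4087 0.2633 0.163 ] F [-0.1  0.4 -1.9] tilt 0.16
units [-9.42  2.18 -2.87] turnz -0.01 (shift in present axes)
```

>>> apply_moves:
  deltas:
    - [[0, 0, -0.9], [0, 0, 0]]
    - [[-0.4, 0.2, -0.9], [0, 0, 0]]
    - [[-0.8, 0.2, -0.9], [0, 0, 0]]
    - [[-0.9, 0.2, -0.17], [0, 0, 0]]
    - [[-0.9, 0.2, 0], [0, 0, 0]]

```text
t: 7.02
tcp_pos: [0.4688, 0.2138, 0.233]
tool_rot: [0.451, 0.892, -0.0, -0.0]
wrist_force: [0.1, 0.4, -1.4]
opening: 0.124
grip_force: 69.8
```

>>> apply_moves:
  deltas:
    - [[-0.9, 0.2, 0], [0, 0, 0]]
    - [[-0.9, 0.2, 0], [0, 0, 0]]
    - [[-0.9, 0.2, 0], [0, 0, 0]]
    - [[-0.9, 0.2, 0], [0, 0, 0]]
    - [[-0.9, 0.2, 0], [0, 0, 0]]

```text
t: 7.65
tcp_pos: [0.5565, 0.1376, 0.2332]
tool_rot: [0.451, 0.892, -0.0, -0.0]
wrist_force: [0.3, -0.3, -1.4]
opening: 0.12
grip_force: 69.8
```

>>> apply_moves:
  deltas:
    - [[-0.9, 0.2, 0], [0, 0, 0]]
    - [[-0.7, 0.18, 0], [0, 0, 0]]
    - [[-0.32, 0, 0], [0, 0, 0]]
    - [[0, 0, 0], [0, 0, 0]]
    - [[0, 0, 0], [0, 0, 0]]

```text
t: 8.28
tcp_pos: [0.5911, 0.1059, 0.2336]
tool_rot: [0.451, 0.892, -0.0, -0.0]
wrist_force: [-0.5, 0.6, -0.9]
opening: 0.124
grip_force: 69.8
```

```bash
python3 - <<'E'
from h import *
for n in("top","scene","wrist"):snap(n,f"pics/{n}2.png")
a=cv2.imread("pics/scene2.png");b=cv2.imread("pics/top2.png")
cv2.imwrite("pics/m2.png",np.hstack([a[150:400,180:480],b[20:270,170:470]]))
E
python3 go.py .592 .1057 .235 36.4
```

```text
t 8.425 tcp [0.5913 0.106  0.2337] F [-0.9  1.  -2.7] tilt 0.01
units [-0.03  0.02 -0.05] turnz -0.0 (shift in present axes)
```

View pics/m2.png

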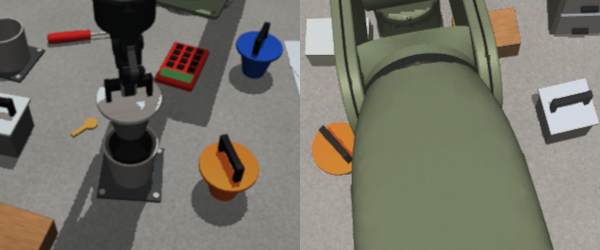

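View pics/wrist2.png

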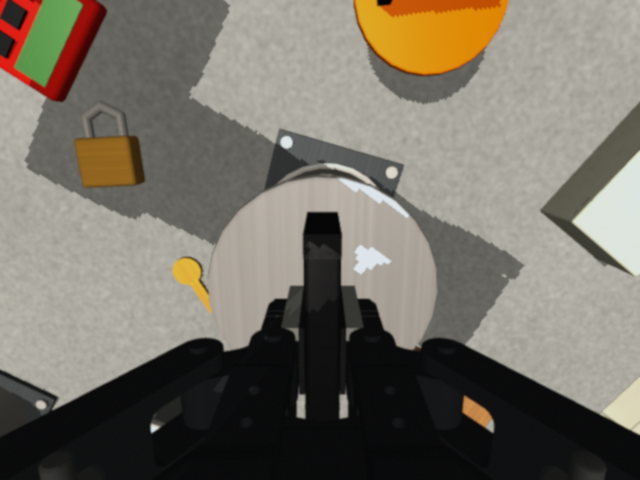

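The pot hangs upright over the lined holder, lid at about (130,100) in the left crop and the holder's mouth at (132,150). Next I'll measure the lid's centre and tilt against the rim.

```bash
python3 - <<'E'
from h import *
from scipy.optimize import least_squares
def plane(P):
    A=np.c_[P[:,:2],np.ones(len(P))];c=np.linalg.lstsq(A,P[:,2],rcond=None)[0];return np.degrees(c[:2]).round(2),c@[.592,.106,1]
def fitr(P,r):
    h=cv2.convexHull((P[:,:2]*1000).astype(np.float32))[:,0]
    f=least_squares(lambda c:np.hypot(*(h-c).T)-r,[592,106],loss="soft_l1",f_scale=.7);return f.x.round(1),np.abs(f.fun).mean().round(2)
for n in("scene","wrist"):
    W=np.load(f"pics/{n}2.npz")["W"];r=np.hypot(W[...,0]-.592,W[...,1]-.106);z=W[...,2]
    im=np.load(f"pics/{n}2.npz")["im"]
    m=(r<.06)&(z>.185)&(z<.213)&(im.min(-1)>80)
    P=W[m];print(n,"z",np.percentile(P[:,2],[5,50,95]).round(4))
    P=P[abs(P[:,2]-np.median(P[:,2]))<.004];print(plane(P),fitr(P,48))
W=np.load("pics/scene0.npz")["W"];r=np.hypot(W[...,0]-.592,W[...,1]-.106);z=W[...,2]
P=W[(r<.06)&(z>.086)&(z<.094)];print("rim scene",len(P),fitr(P,46))
W=np.load("pics/wrist2.npz")["W"];c=[];
W=np.load("pics/top0.npz")["W"];r=np.hypot(W[...,0]-.592,W[...,1]-.106);z=W[...,2]
P=W[(r<.06)&(z>.083)&(z<.094)];print("rim top",fitr(P,46))
E
```

```text
scene z [0.1981 0.1996 0.2009]
(array([-0.19, -0.12]), np.float64(0.19960906462361772)) (array([592.1, 107.9]), np.float64(0.78))
wrist z [0.1986 0.1996 0.2007]
(array([ 0.08, -0.05]), np.float64(0.1996647083719727)) (array([590.2, 106.6]), np.float64(0.23))
rim scene 813 (array([593.4, 108.6]), np.float64(0.57))
rim top (array([592. , 105.8]), np.float64(0.48))
```

>>> apply_moves:
  deltas:
    - [[-0.03, 0.045, 0.3], [0, 0, 0]]
    - [[0, 0, 0.5], [0, 0, 0]]
    - [[0, 0, 0.5], [0, 0, 0]]
    - [[0, 0, 0.4], [0, 0, 0]]
    - [[0, 0, 0], [0, 0, 0]]

```text
t: 9.05
tcp_pos: [0.5924, 0.1054, 0.1897]
tool_rot: [0.451, 0.892, -0.001, -0.001]
wrist_force: [0.0, 0.7, -1.6]
opening: 0.127
grip_force: 69.7
```

>>> apply_moves:
  deltas:
    - [[0, 0, 0.3], [0, 0, 0]]
    - [[0, 0, 0.3], [0, 0, 0]]
    - [[0, 0, 0.2], [0, 0, 0]]
    - [[0, 0, 0], [0, 0, 0]]

```text
t: 9.55
tcp_pos: [0.5927, 0.1055, 0.1705]
tool_rot: [0.451, 0.892, -0.0, -0.0]
wrist_force: [-0.3, 0.3, -1.0]
opening: 0.123
grip_force: 69.8
```

Clean entry. Now pushing slowly, 2.5 mm per row.

>>> apply_moves:
  deltas:
    - [[0, 0, 0.1], [0, 0, 0]]
    - [[0, 0, 0.1], [0, 0, 0]]
    - [[0, 0, 0.1], [0, 0, 0]]
    - [[0, 0, 0], [0, 0, 0]]

```text
t: 10.05
tcp_pos: [0.5933, 0.1056, 0.1641]
tool_rot: [0.451, 0.892, 0.0, 0.001]
wrist_force: [-0.1, 0.0, 3.3]
opening: 0.127
grip_force: 70.6
```

>>> apply_moves:
  deltas:
    - [[0, 0, 0.1], [0, 0, 0]]
    - [[0, 0, 0.1], [0, 0, 0]]
    - [[0, 0, 0.1], [0, 0, 0]]
    - [[0, 0, 0], [0, 0, 0]]

```text
t: 10.55
tcp_pos: [0.5932, 0.1056, 0.1556]
tool_rot: [0.451, 0.892, 0.0, 0.0]
wrist_force: [0.4, 0.4, 2.5]
opening: 0.125
grip_force: 70.3
```

>>> apply_moves:
  deltas:
    - [[0, 0, 0.1], [0, 0, 0]]
    - [[0, 0, 0.1], [0, 0, 0]]
    - [[0, 0, 0.12], [0, 0, 0]]
    - [[0, 0, 0], [0, 0, 0]]

```text
t: 11.05
tcp_pos: [0.593, 0.1056, 0.1476]
tool_rot: [0.451, 0.892, -0.0, -0.0]
wrist_force: [0.1, 0.3, 1.6]
opening: 0.122
grip_force: 70.2
```

```bash
python3 - <<'E'
from h import *
W=snap("wrist","pics/w3.png")[1];im=np.load("pics/w3.npz")["im"]
r=np.hypot(W[...,0]-.592,W[...,1]-.106);z=W[...,2]
P=W[(r<.046)&(z>.09)&(z<.13)&(im.min(-1)>80)]
A=np.c_[P[:,:2],np.ones(len(P))];c=np.linalg.lstsq(A,P[:,2],rcond=None)[0]
print(len(P),"lid top z",c@[.592,.106,1],np.median(P[:,2]),"slope deg",np.degrees(c[:2]),"want .113")
print(monitor.read_state()["wrist_force"],monitor.read_state()["tcp_pos"])
E
```

```text
21403 lid top z 0.1135722701852302 0.11355273666165736 slope deg [0.13745673 0.05121426] want .113
[1.54637155 0.46474536 1.71781444] [0.59298196 0.10555611 0.14759556]
```

The lid top is at 0.1136 (target 0.113), so the gap is about 15 mm. Releasing and retreating.

>>> apply_moves:
  deltas:
    - [[0, 0, 0], [0, 0, 0]]
    - [[0, 0, 0], [0, 0, 0]]
    - [[0, 0, 0], [0, 0, 0]]
    - [[0, 0, 0], [0, 0, 0]]
    - [[0, 0, 0], [0, 0, 0]]
  grip: 50

```text
t: 11.72
tcp_pos: [0.593, 0.1056, 0.148]
tool_rot: [0.451, 0.892, -0.0, 0.0]
wrist_force: [0.9, -0.8, -0.3]
opening: 0.587
grip_force: 0.0
```

>>> apply_moves:
  deltas:
    - [[0, 0, -0.3], [0, 0, 0]]
    - [[0, 0, -0.8], [0, 0, 0]]
    - [[0, 0, -0.9], [0, 0, 0]]
    - [[0, 0, -0.9], [0, 0, 0]]
    - [[0, 0, -0.9], [0, 0, 0]]

```text
t: 12.35
tcp_pos: [0.593, 0.1056, 0.2444]
tool_rot: [0.451, 0.892, 0.0, 0.0]
wrist_force: [-0.4, 0.6, -0.3]
opening: 0.583
grip_force: 0.0
```

```bash
python3 - <<'E'
from h import *
W=snap("wrist","pics/w4.png")[1];im=np.load("pics/w4.npz")["im"]
r=np.hypot(W[...,0]-.592,W[...,1]-.106);z=W[...,2]
P=W[(r<.06)&(z>.1)&(z<.12)&(im.min(-1)>80)]
A=np.c_[P[:,:2],np.ones(len(P))];c=np.linalg.lstsq(A,P[:,2],rcond=None)[0]
print(len(P),"lid top z",c@[.592,.106,1],"slope deg",np.degrees(c[:2]),cv2.minEnclosingCircle((P[:,:2]*1000).astype(np.float32)))
snap("scene","pics/s4.png")
E
```

```text
13940 lid top z 0.1134620420319305 slope deg [-0.00336045 -0.08408701] ((591.51904296875, 106.33902740478516), 47.951969146728516)
```

View pics/s4.png

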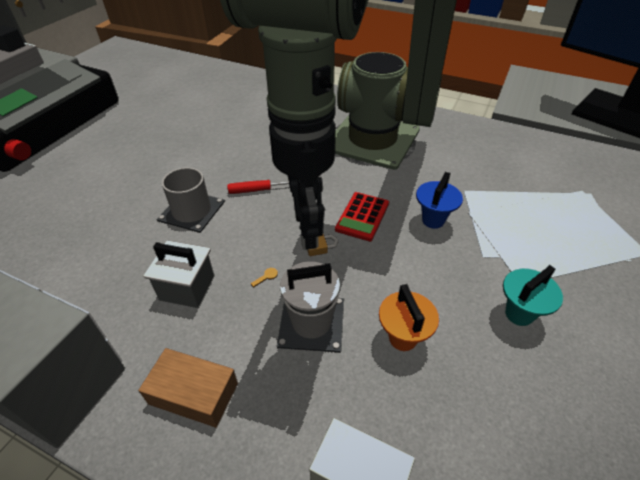

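The pot sits level in the holder at (310,295), the gripper is clear above it, and the tin at (180,272) hasn't moved.

```bash
python3 -c "
from station import arm
print(arm.job_done())"
```

```text
the job is handed in; nothing more can be done
None
```

The round pot is nested upright and level in the lined holder with a gap of about 15 mm under its lid, released with the gripper clear; the tin was left alone, and the job is handed in (no verdict was returned).

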